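# Dam up the glass on a kiln shelf

## Task

A slab of glass on the kiln shelf is walled in by dam bars on three sides. Push the loose dam bar along the shelf up against the ends of the two side dams so that it closes the open side without a gap, and push the two loose kiln posts up flat against its back, one towards each end, to brace it. Only push them with the fingers, without lifting or tipping them, do not shove the glass, the dams and posts already set or the other things out of place, and finish clear of everything.

Things in the scene. Friction and masses are not known exactly. Their poses are not given: they have to be found in the camera images.
- shelf: kiln shelf fixed on the bench, flat buff refractory slab with a white washed face, 400 x 400 x 16 mm; all the work slides on its top face, 16 mm above the bench. Origin: centre of its underside; x points away from the robot, from the open side of the walled glass to its far side, y left, z up. The near ends of the side dams lie at its x = 0
- glass: stack of greenish sheet glass lying flat on the shelf, 118 (x) x 149 (y) x 18 mm tall, 0.8 kg, walled in by dams on its left, right and far sides and open on the side facing the robot. Loose: it slides if pushed hard. Origin at the centre of its underside, axes as the shelf's
- dam_left: side dam already in place left of the glass, buff refractory bar 120 long (x) x 30 (y) x 40 mm tall, 0.28 kg, loose; origin at the centre of its underside
- dam_right: side dam already in place right of the glass, same as dam_left
- dam_far: dam already in place along the far side of the glass, across the far ends of the side dams, 30 (x) x 240 (y) x 40 mm tall, 0.55 kg, loose; origin at the centre of its underside
- left_end (a point): centre of the end face of the left side dam that looks towards the robot (20 mm above the shelf); the end face is 30 mm wide and 40 mm tall
- right_end (a point): centre of the end face of the right side dam that looks towards the robot (20 mm above the shelf); 180 mm from left_end
- front_dam: the loose dam bar to push home: buff refractory, 30 thick (x) x 240 long (y) x 40 mm tall, 0.55 kg, on the shelf 30 to 60 mm short of the open side, up to 12 degrees askew. Origin: centre of its underside; x towards the glass, so its faces lie 15 mm along +x (front) and -x (back); y left. Slides at 2 to 5 N, untipped if pushed low; once home, 8 to 12 N or more starts to shift the whole stack
- post_left: the left one of the two loose posts standing on the shelf between the robot and the loose dam bar, about 80 mm left of the middle, turned up to about 20 degrees: square refractory kiln post, buff, 38 x 38 mm and 50 mm tall, 0.13 kg, with a 16 mm hole down its middle; origin at the centre of its underside, x and y square to its faces. About 1 N slides it
- post_right: the right one of the two loose posts, about 80 mm right of the middle; otherwise as post_left: square refractory kiln post, buff, 38 x 38 mm and 50 mm tall, 0.13 kg, with a 16 mm hole down its middle; origin at the centre of its underside, x and y square to its faces
- brace_left: post already bracing the left side dam from outside, same size as the loose posts; to be left alone
- brace_right: post already bracing the right side dam from outside; to be left alone
- brace_far: post already bracing the far dam from behind; to be left alone
- jar: closed amber glass jar, 48 mm across and 62 mm tall, standing on the shelf near its left edge; bystander, origin at the centre of its underside
- bottle: white plastic squeeze bottle, 56 mm across and 150 mm tall, standing on the bench right of the shelf; bystander
- brush: brush 180 mm long lying along x near the right edge of the shelf; bystander
- jacks: glassblower's steel jacks (large sprung tongs), 245 mm long, lying on the bench left of the shelf; bystander
Things that resemble listed ones, but are neither listed nor needed, are in the scene too. What is shaped like the post_right but green or purple is not meant.

How it is judged (in metres and radians):
At the end, for the whole second after the job is handed in: The loose bar is within 3 mm of both side dams' ends and within 25 mm of centred; each loose post has a face within about 4 mm of the bar's back, square within 7 degrees, its centre 35 to 115 mm to its own side of the bar's middle; all upright on the shelf and at rest (x of left_end in the frame of front_dam between 0.01 and 0.018 m and x of right_end in the frame of front_dam between 0.01 and 0.018 m and y of each of left_end, post_left in the frame of front_dam below 0.115 m and y of each of right_end, post_right in the frame of front_dam above -0.115 m and x of post_left in the frame of front_dam between -0.038 and -0.028 m and y of post_left in the frame of front_dam above 0.035 m and (angle between the x axis of post_left and the x axis of front_dam, either way round below 0.12 rad or angle between the y axis of post_left and the x axis of front_dam, either way round below 0.12 rad) and x of post_right in the frame of front_dam between -0.038 and -0.028 m and y of post_right in the frame of front_dam below -0.035 m and (angle between the x axis of post_right and the x axis of front_dam, either way round below 0.12 rad or angle between the y axis of post_right and the x axis of front_dam, either way round below 0.12 rad) and height (world z) of each of front_dam, post_left, post_right below 0.02 m and angle between each of front_dam, post_left, post_right's own z axis and vertical below 0.06 rad and linear speed of each of front_dam, post_left, post_right below 0.01 m/s); the robot touches nothing.
It fails at once if the loose dam bar or a loose post is lifted off the shelf (more than 6 mm) (height (world z) of any of front_dam, post_left, post_right above 0.022 m).
It fails at once if the loose dam bar or a loose post is tipped (more than about 17 degrees) (angle between any of front_dam, post_left, post_right's own z axis and vertical above 0.3 rad).
It fails at once if the glass or a set dam is shoved out of place (more than 12 mm) (distance of any of glass, dam_left, dam_right, dam_far from where it was at the start of the episode above 0.012 m).
It fails at once if a post that already braces a set dam is shoved out of place (more than 15 mm) (distance of any of brace_left, brace_right, brace_far from where it was at the start of the episode above 0.015 m).
It fails at once if the jar, bottle, brush or jacks are disturbed (more than 20 mm) (distance of any of jar, bottle, brush, jacks from where it was at the start of the episode above 0.02 m).
It also fails if it takes over 61 s, if anything falls off the work surface, if the arm or the gripper's body presses on something with over 40 N, if the wrist force passes 120 N, or if a joint passes its speed limit or range.

## Robot

A 6-joint arm with a two-finger parallel gripper is mounted at the origin on the work surface. World frame = base frame: x ahead of the robot, y to its left, z up, the work surface at z = 0. Lengths are in mm, angles in rad, forces in N, time in s.
With the tool pointing down it reaches from about 275 to 750 mm from the base axis. Payload 10.2 kg.
Tool frame: the origin (TCP) lies midway between the tips of the shut fingers; the grasp point (between the pads) lies 19 mm behind it; z points along the fingers, y is the line along which they close (so a half turn about z gives the same grasp; the last joint's range is limited). The gripper opens to 85 mm and grips with 20 to 120 N. Pads are 22 mm wide; open, the fingers measure 114 mm over their backs; the gripper's body (76 mm by 85 mm) begins 54 mm behind the grasp point. The pads swing forward as they close: fully open they stand 13 mm farther back than shut.
Start: joints at [1.051, 0.313, 1.498, -0, 1.331, -0.223], TCP at [153.555, 502.048, 231.294] pointing down, gripper open.
Joint ranges: [-2.94, 2.94], [-0.97, 2.17], [0.19, 2.56], [-1.23, 4.37], [0.02, 3.11], [-2.88, 2.88]. Speed limits (rad/s): [2.39, 2.39, 3.01, 3.14, 3.14, 3.14].

## Interface

Orientations are given as a unit quaternion [w, x, y, z].
In Python, from rig import ctrl gives the robot as it stands.
- The arm moves only by the tool send_rows, never from a script. Its argument "targets" is a list of rows, each a list of 7 numbers: the closure, from -1 (fully open) to 1 (shut), so that 0 is half open, then the shift along the tool's x, y, z in m, then the turn, a rotation vector about the tool's x, y, z in rad. In form: [[claw, dx, dy, dz, ax, ay, az], ...]. A call has exactly 10 rows; each row shifts and turns the commanded pose from where the row before left it, along the tool's axes as they then stand; what a row does not reach is not made up. A row lasts 1/8 s, in which the tool goes at most 62.5 mm and 10.7 degrees, less where a joint would pass 70% of its speed; a pose out of reach is approached as far as the arm can. A call with a gripper value outside its range is refused whole. The fingers move at their own pace and stop on an object; "squeeze" is the grip in N (left out, the last holds). Time passes only in rows, so rows that do not move let the fingers close, or fill a call up. It gives the time, the measured TCP pose, the force, the opening and the grip force at its end, in the units of the state.
- ctrl.sense(): the state, without advancing time (a new reading comes with each control period).
- ctrl.capture(name): name is "side" or "top"; returns a dict with "img" (400x640x3 uint8, red, green, blue), "camera_matrix" (3x3 intrinsics, pixels), "R" (3x3) and "t" (3): a world point X has camera coordinates R X + t. Camera axes: x right, y down, z forward; pixel columns grow to the right and rows downward; lengths in mm; the calibration is good to about 2 mm. A picture is of the moment at which its call begins. There is no depth.
- ctrl.finish_job(): hands the job in; it is judged then, once.
Trained networks look in a picture, given as the dict that the camera call returned (one of the last four; its "shot" number tells which), for a name from the list of things; names that differ only in an ending like _2 or _b are one class to them, and where a whole thing is asked for, a point or a joint stands for the part that bears it (a point fixed in the world has none). Each returns a list of dicts, best first, with "score" (0 to 1); they miss things now and then, are a little off and sometimes report something else, mostly with a low value. They report only what shows in the picture. A call takes as long as a camera call. They do not tell look-alikes from the thing itself.
- ctrl.boxes_of(query, picture): "extent" ([left, top, width, height] in pixels, round what is visible of it).
- ctrl.landmark_of(query, picture): "point" ([column, row] in pixels: a listed point, or the origin of a listed thing).
The state is a dict: "time_s": time; "joints": joint angles; "dq": joint speeds; "tau": joint torques, N m; "eef_pos": TCP position; "ee_rot": TCP orientation; "force": force on the tool from outside, world axes, zero at the start; "wrist_torque": the same for the moment, N m; "grip_width": opening from 0.0 (shut) to 1.0 (fully open); "grip_force": force on a finger pad.
Only numpy, scipy, OpenCV 4.12 (cv2) and the standard library are available. Lean on these libraries where they do the work, as an engineer would, in place of code of your own. Each camera call takes 0.05 s, during which the arm holds its last target. There are 200 camera calls.

## Working session

There is one attempt and no reset: what is moved stays moved. The work goes in short steps, Python scripts to look and compute and a tool call to move; the robot and the scene stay as the last step left them, time stands still between calls to the robot, and variables do not carry over. Pictures are saved under pics/ and viewed, at most 10 in all, crops included, and the job is handed in when it is done.

Besides the shell and the picture viewer there is one more tool, called after "Call:" as a command line: name --pt "numbers of a row" for each row, then --argument value for the rest. send_rows: Moves the arm, as the interface text tells. Its arguments: {"type":"object","properties":{"targets":{"type":"array"},"squeeze":{"type":"number"}},"required":["targets"]}

```bash
mkdir -p pics; cat > h.py <<'E'
import numpy as np, cv2
from rig import ctrl
def ray(p,u,v):
    K=np.array(p["camera_matrix"]);R=np.array(p["R"]);t=np.array(p["t"]).ravel()
    d=R.T@np.linalg.solve(K,[u,v,1]);return -R.T@t,d
def at(p,u,v,z):
    c,d=ray(p,u,v);return (c+d*(z-c[2])/d[2])[:2].round(1)
def pix(p,X):
    K=np.array(p["camera_matrix"]);x=K@(np.array(p["R"])@np.array(X,float)+np.array(p["t"]).ravel());return (x[:2]/x[2]).round(1)
def save(p,n,crop=None,s=1):
    im=np.array(p["img"])[:,:,::-1]
    if crop: im=im[crop[1]:crop[3],crop[0]:crop[2]]
    cv2.imwrite("pics/"+n+".png",cv2.resize(im,None,fx=s,fy=s,interpolation=cv2.INTER_CUBIC))
E
python3 - <<'E'
from h import *
np.set_printoptions(suppress=True)
s=ctrl.sense();print(s["time_s"],s["eef_pos"],s["ee_rot"],s["grip_width"])
H=dict(shelf=0,glass=16,front_dam=16,post_left=16,post_right=16,left_end=36,right_end=36,dam_left=16,dam_right=16)
for n in("top","side"):
    p=ctrl.capture(n);save(p,n+"0");print(n,(-np.array(p["R"]).T@np.array(p["t"]).ravel()).round())
    for q,z in H.items():
        print(q,[(np.round(d["point"]).tolist(),round(d["score"],2),at(p,*d["point"],z).tolist()) for d in ctrl.landmark_of(q,p)[:4]])
E
```

```text
0.0 [153.42266431 501.81593191 230.73664338] [-0.00022618  0.14784955  0.98900965 -0.00061278] 0.99693714395029
top [ 339.    9. 1287.]
shelf [([319.0, 175.0], 0.79, [634.0, 30.2])]
glass [([313.0, 155.0], 0.57, [684.9, 43.5]), ([365.0, 223.0], 0.22, [494.1, -91.0])]
front_dam [([317.0, 191.0], 0.68, [586.0, 35.0])]
post_left [([306.0, 238.0], 0.74, [457.6, 69.0])]
post_right [([383.0, 290.0], 0.73, [316.2, -130.9]), ([360.0, 224.0], 0.66, [490.6, -78.1]), ([429.0, 240.0], 0.57, [443.4, -259.3])]
left_end [([287.0, 178.0], 0.92, [619.4, 115.6])]
right_end [([351.0, 168.0], 0.8, [642.1, -58.6]), ([312.0, 128.0], 0.24, [756.7, 45.7])]
dam_left [([282.0, 161.0], 0.59, [672.7, 131.6])]
dam_right [([344.0, 151.0], 0.61, [693.9, -39.6])]
side [352. 889. 569.]
shelf [([279.0, 214.0], 0.7, [634.8, 13.1])]
glass [([252.0, 211.0], 0.89, [687.0, 37.7])]
front_dam [([302.0, 212.0], 0.81, [580.4, 20.1]), ([283.0, 185.0], 0.63, [653.9, -89.0])]
post_left [([352.0, 234.0], 0.59, [461.4, 81.6]), ([272.0, 225.0], 0.53, [628.2, 79.8])]
post_right [([348.0, 190.0], 0.8, [499.2, -95.8]), ([324.0, 258.0], 0.49, [501.1, 170.4])]
left_end [([274.0, 226.0], 0.85, [614.7, 112.4]), ([321.0, 260.0], 0.45, [500.0, 201.7]), ([241.0, 244.0], 0.31, [658.5, 182.7])]
right_end [([284.0, 183.0], 0.63, [642.8, -63.4])]
dam_left [([244.0, 235.0], 0.96, [674.1, 126.8])]
dam_right [([252.0, 189.0], 0.85, [719.6, -57.6])]
```

View pics/top0.png

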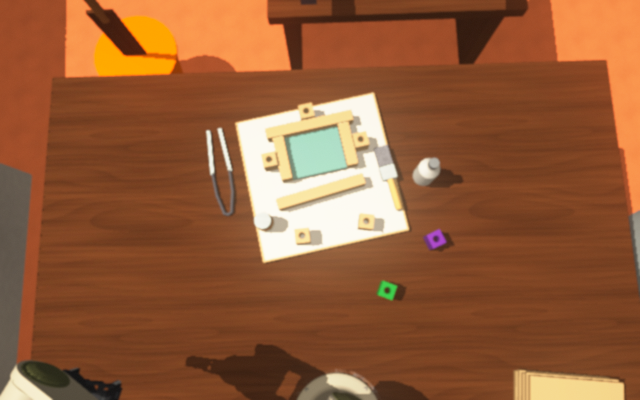

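View pics/side0.png

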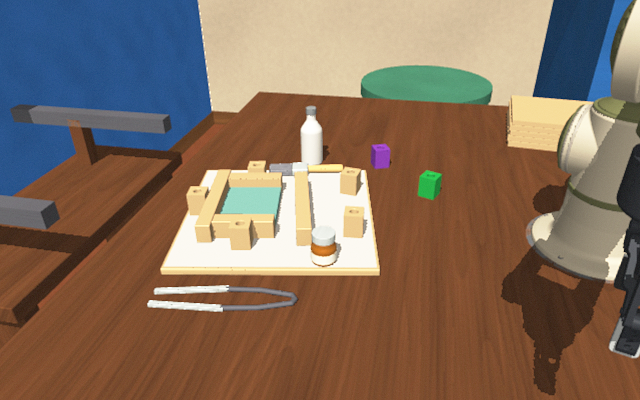

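The top view shows the loose bar at (322,192). The buff posts on the shelf are at (303,236) left and (366,221) right, and the jar is at (263,221). Things that could be taken for the posts are the green one at (387,290), the purple one at (436,240), and the set braces at (269,160), (360,140) and (306,111). I choose the two buff posts robot-side of the bar and will fit box models to their silhouettes.

```bash
cat > fit.py <<'E'
from h import *
from scipy.optimize import minimize
S=6
def mask(p):
    im=np.array(p["img"]);hsv=cv2.cvtColor(im,cv2.COLOR_RGB2HSV).astype(int)
    return im,hsv
def satup(p,roi):
    im=np.array(p["img"])[roi[1]:roi[3],roi[0]:roi[2]]
    im=cv2.resize(im,None,fx=S,fy=S,interpolation=cv2.INTER_CUBIC)
    h=cv2.cvtColor(im,cv2.COLOR_RGB2HSV);return h
def hull(p,roi,q,dims,z0=16):
    x,y,a=q;c,s=np.cos(a),np.sin(a);P=[]
    for i in(-.5,.5):
        for j in(-.5,.5):
            for k in(0,1):
                u,v=i*dims[0],j*dims[1];P.append(pix(p,[x+c*u-s*v,y+s*u+c*v,z0+k*dims[2]]))
    P=(np.array(P)-[roi[0]-.0,roi[1]-.0]+.5)*S-.5
    return cv2.convexHull(P.astype(np.float32))[:,0]
def fit(views,q0,dims,thr=75,dbg=None,pad=5):
    data=[]
    for p in views:
        r=hull(p,(0,0,0,0),q0,dims)/S
        roi=[int(r[:,0].min()-pad),int(r[:,1].min()-pad),int(r[:,0].max()+pad+1),int(r[:,1].max()+pad+1)]
        h=satup(p,roi);m=(h[:,:,1]>thr)&(h[:,:,0]<30)
        n,l=cv2.connectedComponents(m.astype(np.uint8))
        hm=np.zeros(m.shape,np.uint8);cv2.fillConvexPoly(hm,hull(p,roi,q0,dims).round().astype(np.int32),1)
        cnt=np.bincount(l[(hm>0)&m].ravel(),minlength=n);cnt[0]=0
        mm=(l==cnt.argmax()).astype(np.uint8)
        c,_=cv2.findContours(mm,cv2.RETR_EXTERNAL,cv2.CHAIN_APPROX_NONE)
        mm[:]=0;cv2.drawContours(mm,c,-1,1,-1)
        data.append((p,roi,mm))
    def cost(q):
        q=[q[0],q[1],q[2]/100];e=0
        for p,roi,mm in data:
            o=np.zeros(mm.shape,np.uint8)
            cv2.fillConvexPoly(o,(hull(p,roi,q,dims)*16).round().astype(np.int32),1,cv2.LINE_8,4)
            e+=(o!=mm).sum()/mm.sum()
        return e
    best=None
    for da in(-15,0,15):
        x0=np.array([q0[0],q0[1],q0[2]*100+da])
        r=minimize(cost,x0,method="Nelder-Mead",options=dict(initial_simplex=x0+np.array([[0,0,0],[8,0,0],[0,8,0],[0,0,12]]),xatol=.05,fatol=1e-5))
        if best is None or r.fun<best.fun:best=r
    q=best.x*[1,1,.01]
    if dbg:
        for i,(p,roi,mm) in enumerate(data):
            im=cv2.resize(np.array(p["img"])[roi[1]:roi[3],roi[0]:roi[2],::-1],None,fx=S,fy=S,interpolation=cv2.INTER_CUBIC)
            c,_=cv2.findContours(mm,cv2.RETR_EXTERNAL,cv2.CHAIN_APPROX_NONE)
            cv2.drawContours(im,c,-1,(0,0,255),1);cv2.polylines(im,[hull(p,roi,q,dims).astype(np.int32)],True,(255,0,0),1)
            cv2.imwrite(f"pics/{dbg}{i}.png",im)
    return q,best.fun
E
cat > m0.py <<'E'
from fit import *
T=ctrl.capture("top");D=ctrl.capture("side")
B=dict(bar=((587,25,.15),(30,240,40)),pl=((462,76,.1),(38,38,50)),pr=((497,-92,.1),(38,38,50)))
for k,(q,d) in B.items():
    for n,v in dict(top=[T],side=[D],both=[T,D]).items():
        q1,e=fit(v,q,d,dbg=f"{k}_{n}");print(k,n,q1.round(3),round(e,3))
print("hsv shelf",cv2.cvtColor(np.array(T["img"]),cv2.COLOR_RGB2HSV)[205,340], 'bar',cv2.cvtColor(np.array(T["img"]),cv2.COLOR_RGB2HSV)[190,322])
ims=[cv2.imread(f"pics/{k}_both{i}.png") for k in B for i in(0,1)]
H=max(i.shape[0] for i in ims)
def cat(l):
    h=max(i.shape[0] for i in l);return np.hstack([cv2.copyMakeBorder(i,0,h-i.shape[0],0,4,0) for i in l])
r=[cat(ims[:2]),cat(ims[2:])];w=max(x.shape[1] for x in r)
o=np.vstack([cv2.copyMakeBorder(x,0,4,0,w-x.shape[1],0) for x in r]);f=min(1,800/o.shape[1],600/o.shape[0])
cv2.imwrite("pics/fit0.png",cv2.resize(o,None,fx=f,fy=f))
E
python3 m0.py
```

```text
bar top [5.76848e+02 2.52360e+01 2.86000e-01] 0.147
bar side [5.78717e+02 2.20750e+01 2.68000e-01] 0.094
bar both [5.78484e+02 2.39920e+01 2.70000e-01] 0.261
pl top [4.59708e+02 7.50110e+01 1.86000e-01] 0.211
pl side [4.61811e+02 7.24070e+01 1.23000e-01] 0.062
pl both [4.61487e+02 7.49940e+01 1.22000e-01] 0.284
pr top [ 4.92268e+02 -9.11360e+01 -1.81000e-01] 0.192
pr side [ 4.96233e+02 -1.04495e+02 -7.00000e-02] 0.291
pr both [ 4.94684e+02 -9.20540e+01 -6.80000e-02] 0.562
hsv shelf [ 22  11 253] bar [ 23  88 250]
```

View pics/fit0.png

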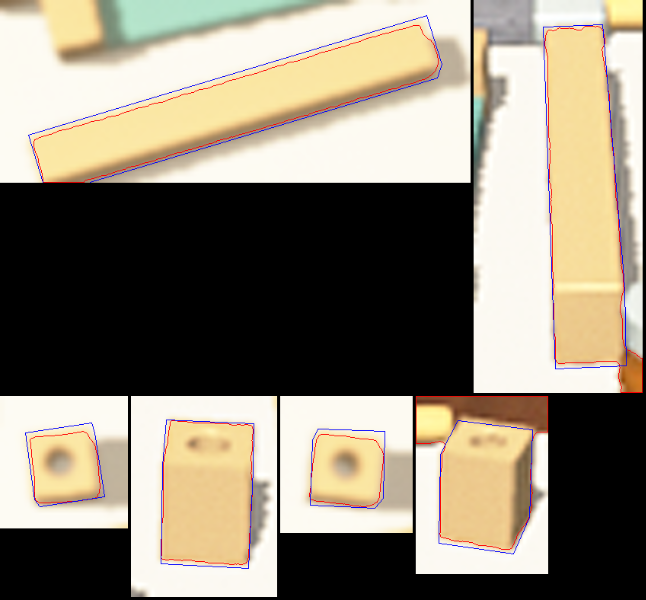

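The fitted outlines lie slightly outside the masks because the threshold is too strict. I'll lower it, and get the shelf frame as a reference for the dam ends.

```bash
cat > m1.py <<'E'
from fit import *
T=ctrl.capture("top");D=ctrl.capture("side")
B=dict(bar=((583,24,.27),(30,240,40)),pl=((461,75,.12),(38,38,50)),pr=((495,-92,-.07),(38,38,50)))
for k,(q,d) in B.items():
    for n,v in dict(top=[T],side=[D],both=[T,D]).items():
        q1,e=fit(v,q,d,thr=48,dbg=f"{k}_{n}",pad=9);print(k,n,q1.round(3),round(e,3))
for p in(T,D):
    for q in("left_end","right_end"):
        d=ctrl.landmark_of(q,p)[0];print(q,at(p,*d["point"],36))
# shelf from top
im=np.array(T["img"]);h=cv2.cvtColor(im,cv2.COLOR_RGB2HSV)
m=((h[:,:,2]>140)&(h[:,:,1]<60)).astype(np.uint8);m[:,:232]=0;m[:,411:]=0;m[:85]=0;m[270:]=0
c,_=cv2.findContours(m,cv2.RETR_EXTERNAL,cv2.CHAIN_APPROX_NONE);c=max(c,key=cv2.contourArea)[:,0]
W=np.array([at(T,u,v,16) for u,v in cv2.convexHull(c)[:,0]],np.float32)
print("shelf",cv2.minAreaRect(W))
ims=[cv2.imread(f"pics/{k}_both{i}.png") for k in B for i in(0,1)]
def cat(l):
    h=max(i.shape[0] for i in l);return np.hstack([cv2.copyMakeBorder(i,0,h-i.shape[0],0,4,0) for i in l])
r=[cat(ims[:2]),cat(ims[2:])];w=max(x.shape[1] for x in r)
o=np.vstack([cv2.copyMakeBorder(x,0,4,0,w-x.shape[1],0) for x in r]);f=min(1,800/o.shape[1],600/o.shape[0])
cv2.imwrite("pics/fit1.png",cv2.resize(o,None,fx=f,fy=f))
E
python3 m1.py
```

```text
bar top [5.76446e+02 2.39960e+01 2.66000e-01] 0.068
bar side [5.79034e+02 2.12490e+01 2.67000e-01] 0.105
bar both [5.78277e+02 2.29800e+01 2.64000e-01] 0.203
pl top [4.59994e+02 7.49530e+01 5.50000e-02] 0.071
pl side [4.61475e+02 7.32980e+01 8.10000e-02] 0.025
pl both [4.61074e+02 7.45790e+01 8.30000e-02] 0.141
pr top [ 4.93996e+02 -9.16910e+01 -5.90000e-02] 0.116
pr side [ 4.95199e+02 -9.75740e+01 -1.39000e-01] 0.533
pr both [ 4.94439e+02 -9.24140e+01 -1.10000e-01] 0.684
left_end [620.2 115.9]
right_end [638.9 -61.7]
left_end [615.3 111.8]
right_end [649.8 -56.1]
shelf ((630.885009765625, 25.334686279296875), (391.25787353515625, 407.3656005859375), 11.146127700805664)
```

View pics/fit1.png

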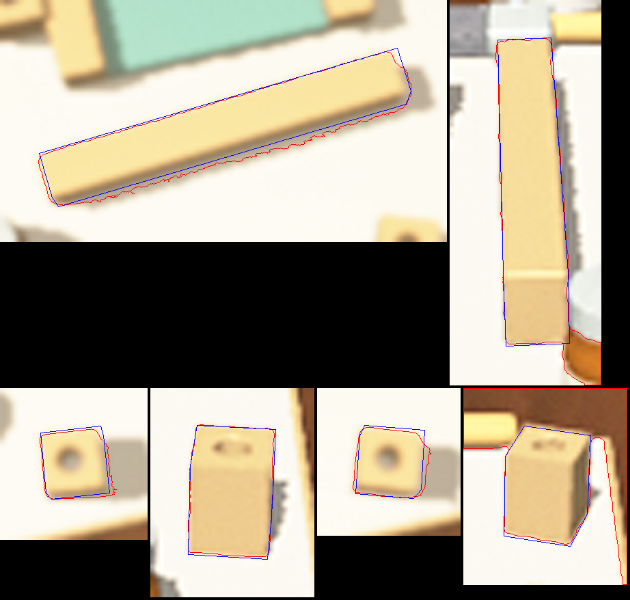

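```bash
cat > m2.py <<'E'
from fit import *
T=ctrl.capture("top");D=ctrl.capture("side")
im=np.array(T["img"]);h=cv2.cvtColor(im,cv2.COLOR_RGB2HSV)
# shelf: fit quad of top face, z=16
m=((h[:,:,2]>150)&(h[:,:,1]<45)).astype(np.uint8)
n,l=cv2.connectedComponents(m);k=l[205,340];m=(l==k).astype(np.uint8)
c,_=cv2.findContours(m,cv2.RETR_EXTERNAL,cv2.CHAIN_APPROX_NONE);c=max(c,key=cv2.contourArea)
hp=cv2.convexHull(c)[:,0];M=np.zeros((400*4,640*4),np.uint8);cv2.fillConvexPoly(M,((hp+.5)*4).astype(np.int32),1)
def cost(q,z=16):
    a=q[2]/100;R=np.array([[np.cos(a),-np.sin(a)],[np.sin(a),np.cos(a)]])
    P=np.array([pix(T,[*(R@np.array(v)*200+q[:2]),z]) for v in((-1,-1),(1,-1),(1,1),(-1,1))])
    o=np.zeros_like(M);cv2.fillConvexPoly(o,((P+.5)*4).round().astype(np.int32),1);return (o!=M).sum()/M.sum()
x0=np.array([632,26,20.])
r=minimize(cost,x0,method="Nelder-Mead",options=dict(initial_simplex=x0+np.array([[0,0,0],[8,0,0],[0,8,0],[0,0,5]]),xatol=.05,fatol=1e-5));print("shelf",r.x,r.fun)
# glass top-face outline (green), both views
for nm,p in(("top",T),("side",D)):
    hh=cv2.cvtColor(np.array(p["img"]),cv2.COLOR_RGB2HSV);g=((hh[:,:,0]>60)&(hh[:,:,0]<95)&(hh[:,:,1]>50)&(hh[:,:,2]>120)).astype(np.uint8)
    c,_=cv2.findContours(g[100:240],cv2.RETR_EXTERNAL,cv2.CHAIN_APPROX_NONE);c=max(c,key=cv2.contourArea)[:,0]+[0,100]
    W=np.array([at(p,u,v,34) for u,v in c],np.float32);print("glass",nm,cv2.minAreaRect(W))
E
python3 m2.py
```

```text
shelf [634.66469005  26.12897597  18.76164024] 0.04049188586121748
glass top ((689.4373168945312, 35.2574462890625), (114.5152816772461, 134.9578094482422), 10.920524597167969)
glass side ((690.8408203125, 29.624065399169922), (118.09535217285156, 126.83529663085938), 11.048449516296387)
```

Call:
send_rows --pt "-1 0 0 0 0 0 -0.163" --pt "-1 0 0 0 0 0 -0.163" --pt "-1 0 0 0 0 0 -0.162" --pt "-1 -0.024 -0.046 0 0 0 0" --pt "-1 -0.024 -0.046 0 0 0 0" --pt "-1 -0.024 -0.046 0 0 0 0" --pt "-1 -0.024 -0.046 0 0 0 0" --pt "-1 -0.024 -0.046 0 0 0 0" --pt "-1 -0.024 -0.046 0 0 0 0" --pt "-1 -0.024 -0.046 0 0 0 0" --squeeze 20

```text
time_s: 2.75
eef_pos: [380.6, 216.4, 231.5]
ee_rot: [0.0, -0.095, 0.995, 0.0]
force: [0.9, 0.3, -0.8]
grip_width: 0.997
grip_force: 0.0
```

Call:
send_rows --pt "-1 -0.019 -0.038 0 0 0 0" --pt "-1 -0.019 -0.038 0 0 0 0" --pt "-1 -0.019 -0.038 0 0 0 0" --pt "-1 -0.019 -0.038 0 0 0 0" --pt "-1 -0.02 -0.04 0 0 0 0" --pt "-1 -0.02 -0.04 0 0 0 0" --pt "-1 0 0 0.04 0 0 0" --pt "-1 0 0 0.04 0 0 0" --pt "-1 0 0 0.03 0 0 0" --pt "-1 0 0 0 0 0 0"

```text
time_s: 4.0
eef_pos: [536.7, 12.3, 119.7]
ee_rot: [-0.002, -0.095, 0.995, 0.001]
force: [-0.7, 0.1, -0.6]
grip_width: 1.0
grip_force: 0.0
```

```bash
cat > st.py <<'E'
from h import *
np.set_printoptions(suppress=True,precision=4)
s=ctrl.sense();q=s["ee_rot"];e=np.array(s["eef_pos"]);c,n=np.cos(.19),np.sin(.19);d=e[:2]-[632,25]
print(s["time_s"],"eef",e.round(1),"shelf x'y'",(c*d[0]+n*d[1]).round(1),(-n*d[0]+c*d[1]).round(1),"q",np.round(q,3),"yaw",2*np.arctan2(q[2],q[1]),"F",np.round(s["force"],1),s["grip_width"])
E
python3 st.py
```

```text
4.0 eef [536.7  12.3 119.7] shelf x'y' -96.0 5.5 q [-0.002 -0.095  0.995  0.001] yaw 3.3327521890163134 F [-0.7  0.1 -0.6] 1.0000013667210799
```

Call:
send_rows --pt "-1 0 0 0.03 0 0 0" --pt "-1 0 0 0.03 0 0 0" --pt "-1 0 0 0.02 0 0 0" --pt "-1 0 0 0.015 0 0 0" --pt "-1 0 0 0.01 0 0 0" --pt "-1 0 0 0.005 0 0 0" --pt "-1 0 0 0 0 0 0" --pt "-1 0 0 0 0 0 0" --pt "-1 0 0 0 0 0 0" --pt "-1 0 0 0 0 0 0"

```text
time_s: 5.25
eef_pos: [537.7, 12.1, 11.5]
ee_rot: [0.0, -0.095, 0.995, -0.0]
force: [0.9, -0.2, 0.5]
grip_width: 1.003
grip_force: 0.0
```

```bash
python3 st.py; python3 -c "
from h import *
p=ctrl.capture('side');save(p,'s1',(220,120,420,270),4)"
```

```text
5.25 eef [537.7  12.1  11.5] shelf x'y' -95.0 5.1 q [ 0.    -0.095  0.995 -0.   ] yaw 3.3327466802322196 F [ 0.9 -0.2  0.5] 1.0030403147835352
```

View pics/s1.png

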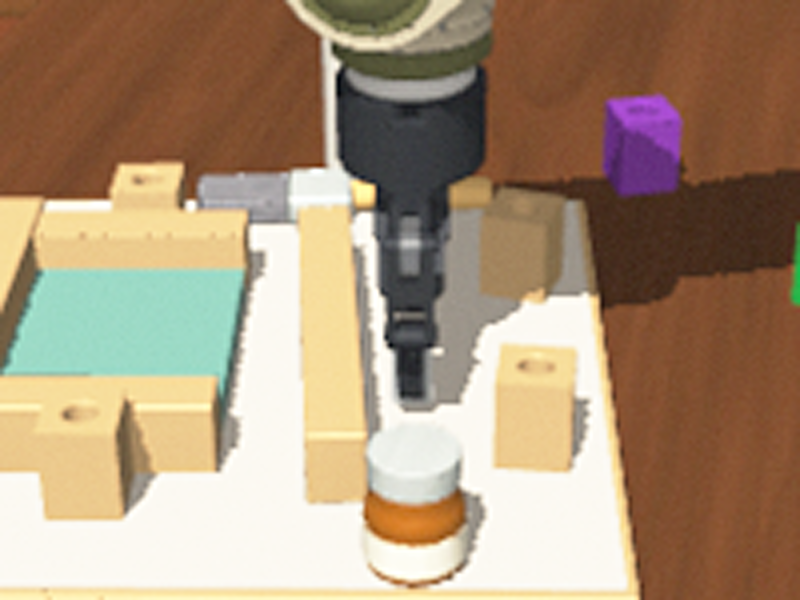

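The side view shows the fingers down and free, at crop (412,390), between the bar at (340,400) and the posts. Now I push along shelf +x.

Call:
send_rows --pt "-1 -0.004 0 0.001 0 0 0" --pt "-1 -0.004 0 0.001 0 0 0" --pt "-1 -0.004 0 0 0 0 0" --pt "-1 -0.004 0 0 0 0 0" --pt "-1 -0.004 0 0 0 0 0" --pt "-1 -0.004 0 0 0 0 0" --pt "-1 -0.004 0 0 0 0 0" --pt "-1 -0.004 0 0 0 0 0" --pt "-1 -0.004 0 0 0 0 0" --pt "-1 0 0 0 0 0 0"

```text
time_s: 6.55
eef_pos: [573.6, 18.9, 9.4]
ee_rot: [0.001, -0.095, 0.995, -0.0]
force: [-0.3, -0.2, -0.0]
grip_width: 1.0
grip_force: 0.0
```

```bash
python3 st.py; python3 - <<'E'
from fit import *
for n in("side",):
    p=ctrl.capture(n);q,e=fit([p],(598,27,.19),(30,240,40),thr=48,pad=9,dbg="b1");print(q.round(3),e)
    save(p,'s2',(220,120,420,270),4)
E
```

```text
6.55 eef [573.6  18.9   9.4] shelf x'y' -58.5 5.1 q [ 0.001 -0.095  0.995 -0.   ] yaw 3.332626897093344 F [-0.3 -0.2 -0. ] 0.9998612933458132
[6.01923e+02 2.40670e+01 2.36000e-01] 0.23805307206718274
```

View pics/s2.png

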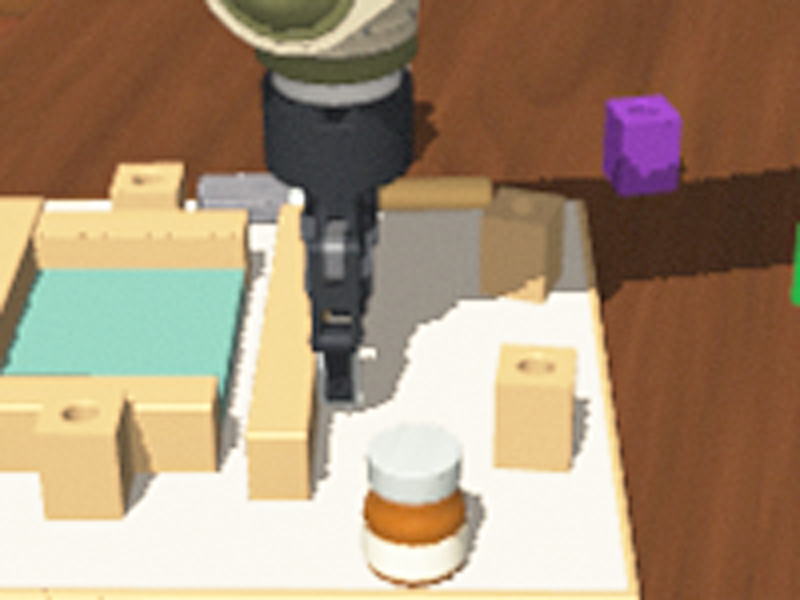

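The bar slid without tipping; a gap of about 15 mm is left. I'll go on more slowly.

Call:
send_rows --pt "-1 -0.0015 0 0 0 0 0" --pt "-1 -0.0015 0 0 0 0 0" --pt "-1 -0.0015 0 0 0 0 0" --pt "-1 -0.0015 0 0 0 0 0" --pt "-1 -0.0015 0 0 0 0 0" --pt "-1 -0.0015 0 0 0 0 0" --pt "-1 -0.001 0 0 0 0 0" --pt "-1 -0.001 0 0 0 0 0" --pt "-1 -0.001 0 0 0 0 0" --pt "-1 0 0 0 0 0 0"

```text
time_s: 7.85
eef_pos: [585.0, 21.3, 9.3]
ee_rot: [0.0, -0.095, 0.995, 0.0]
force: [-2.6, -0.5, 2.3]
grip_width: 1.0
grip_force: 1.4
```

```bash
python3 st.py; python3 - <<'E'
from h import *
p=ctrl.capture("side");T=ctrl.capture("top")
a=np.array(p["img"])[150:260,215:345];b=np.array(T["img"])[100:215,255:385]
f=lambda i:cv2.resize(i[:,:,::-1],(520,600*0+460),interpolation=cv2.INTER_CUBIC)
cv2.imwrite("pics/s3.png",cv2.resize(np.hstack([f(a),f(b)]),(800,354)))
E
```

```text
7.85 eef [585.   21.3   9.3] shelf x'y' -46.9 5.2 q [ 0.    -0.095  0.995  0.   ] yaw 3.3327531262271575 F [-2.6 -0.5  2.3] 1.0000203692206178
```

View pics/s3.png

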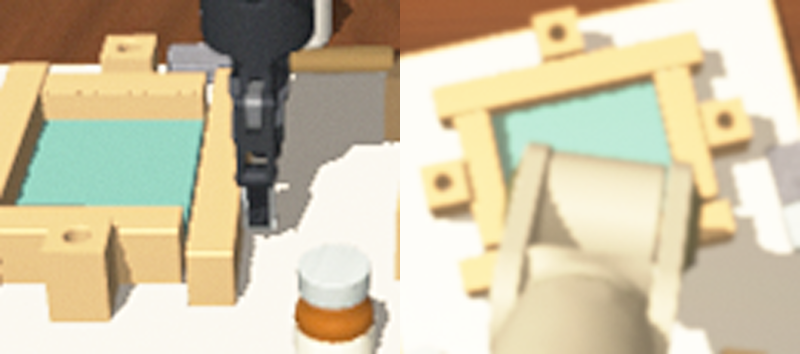

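Side view shows only a thin gap left at (185,260). The right end is still hidden, so I go on in small steps and watch the force.

Call:
send_rows --pt "-1 -0.0005 0 0 0 0 0" --pt "-1 -0.0005 0 0 0 0 0" --pt "-1 -0.0005 0 0 0 0 0" --pt "-1 -0.0005 0 0 0 0 0" --pt "-1 -0.0005 0 0 0 0 0" --pt "-1 -0.0005 0 0 0 0 0" --pt "-1 -0.0005 0 0 0 0 0" --pt "-1 -0.0005 0 0 0 0 0" --pt "-1 0 0 0 0 0 0" --pt "-1 0 0 0 0 0 0"

```text
time_s: 9.2
eef_pos: [588.8, 22.0, 9.3]
ee_rot: [0.0, -0.095, 0.995, 0.0]
force: [-2.1, -0.4, 1.5]
grip_width: 1.002
grip_force: 1.2
```

```bash
python3 st.py; python3 - <<'E'
from h import *
p=ctrl.capture("side");save(p,"s4",(235,165,335,240),8)
E
```

```text
9.2 eef [588.8  22.    9.3] shelf x'y' -43.0 5.2 q [ 0.    -0.095  0.995  0.   ] yaw 3.3327850832126993 F [-2.1 -0.4  1.5] 1.0016862610154786
```

View pics/s4.png

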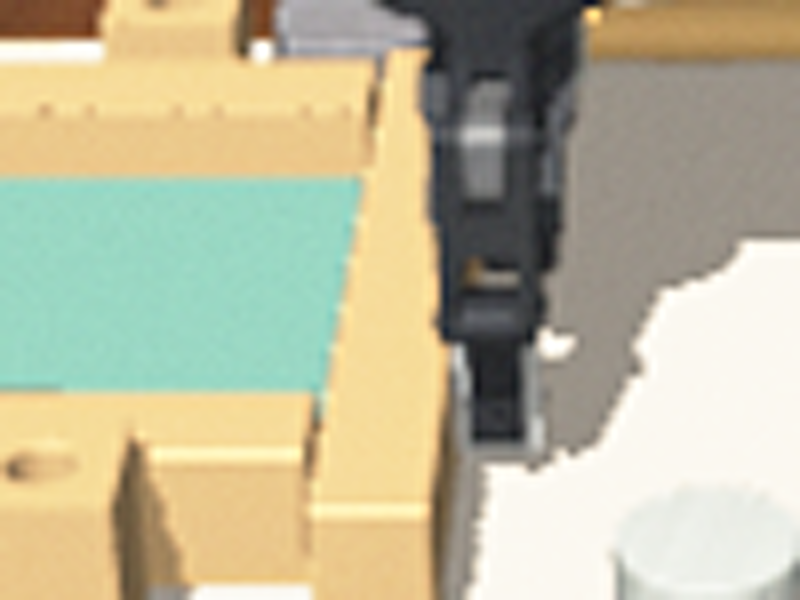

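Dark slits of about 1 px (2–3 mm) remain at both ends, (372,100) and (310,440). I advance 2 mm very slowly.

Call:
send_rows --pt "-1 -0.0003 0 0 0 0 0" --pt "-1 -0.0003 0 0 0 0 0" --pt "-1 -0.0003 0 0 0 0 0" --pt "-1 -0.0003 0 0 0 0 0" --pt "-1 -0.0003 0 0 0 0 0" --pt "-1 -0.0003 0 0 0 0 0" --pt "-1 -0.0002 0 0 0 0 0" --pt "-1 0 0 0 0 0 0" --pt "-1 0 0 0 0 0 0" --pt "-1 0 0 0 0 0 0"

```text
time_s: 10.5
eef_pos: [590.7, 22.4, 9.3]
ee_rot: [0.0, -0.095, 0.995, -0.0]
force: [-3.2, -0.3, 0.5]
grip_width: 0.998
grip_force: 1.3
```

```bash
python3 st.py; python3 - <<'E'
from h import *
p=ctrl.capture("side");save(p,"s5",(235,165,335,240),8)
E
```

```text
10.5 eef [590.7  22.4   9.3] shelf x'y' -41.0 5.2 q [ 0.    -0.095  0.995 -0.   ] yaw 3.332750710573778 F [-3.2 -0.3  0.5] 0.9984458149827079
```

Call:
send_rows --pt "-1 -0.0003 0 0 0 0 0" --pt "-1 -0.0003 0 0 0 0 0" --pt "-1 -0.0003 0 0 0 0 0" --pt "-1 -0.0003 0 0 0 0 0" --pt "-1 -0.0003 0 0 0 0 0" --pt "-1 0 0 0 0 0 0" --pt "-1 0 0 0 0 0 0" --pt "-1 0 0 0 0 0 0" --pt "-1 0 0 0 0 0 0" --pt "-1 0 0 0 0 0 0"

```text
time_s: 11.8
eef_pos: [591.3, 22.6, 9.3]
ee_rot: [-0.001, -0.096, 0.995, 0.0]
force: [-9.6, -3.3, 4.9]
grip_width: 0.999
grip_force: 4.7
```

```bash
python3 st.py; python3 - <<'E'
from h import *
p=ctrl.capture("side");save(p,"s6",(235,165,335,240),8)
a,b,c=(cv2.imread(f"pics/s{i}.png") for i in(4,5,6))
def d(u,v): return np.abs(u.astype(int)-v)[:,:420].mean(2)
# motion of set dams region (left part) vs bar edge
for u,v in((a,b),(b,c)): print(d(u,v)[:,:300].mean().round(2),d(u,v)[:,300:].mean().round(2))
cv2.imwrite("pics/s56.png",cv2.resize(np.hstack([b[:,250:480],c[:,250:480]]),None,fx=1,fy=1))
E
```

```text
11.8 eef [591.3  22.6   9.3] shelf x'y' -40.5 5.3 q [-0.001 -0.096  0.995  0.   ] yaw 3.3331478016914353 F [-9.6 -3.3  4.9] 0.9994118127657323
1.35 6.37
1.42 3.5
```

View pics/s56.png

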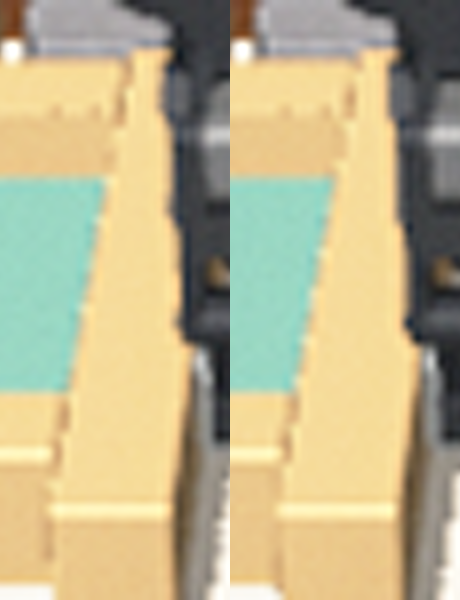

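The force jumped to 10 N and the arm stalled, so the bar is home on both ends. Now I back off, lift, and move behind the left post with the fingers nearly shut.

Call:
send_rows --pt "-1 0.005 0 0 0 0 0" --pt "-1 0.01 0 0 0 0 0" --pt "-1 0.011 0 0 0 0 0" --pt "-1 0 0 -0.03 0 0 0" --pt "-1 0 0 -0.04 0 0 0" --pt "-1 0 0 -0.04 0 0 0" --pt "0.85 0.03 0.015 0 0 0 0" --pt "0.85 0.04 0.022 0 0 0 0" --pt "0.85 0.04 0.022 0 0 0 0" --pt "0.85 0.0225 0.0167 0 0 0 0"

```text
time_s: 13.1
eef_pos: [419.9, 67.3, 119.2]
ee_rot: [-0.0, -0.095, 0.995, 0.0]
force: [0.5, -0.9, 0.1]
grip_width: 0.142
grip_force: 0.0
```

```bash
python3 st.py; cat > m3.py <<'E'
from fit import *
import sys
T=ctrl.capture("top");D=ctrl.capture("side");c,s=np.cos(.19),np.sin(.19)
B=dict(bar=((617,24,.19),(30,240,40)),pl=((461,75,.12),(38,38,50)),pr=((495,-92,-.07),(38,38,50)))
if len(sys.argv)>1: B["pl"]=((595,104,.19),(38,38,50))
if len(sys.argv)>2: B["pr"]=((595+15+16,-70,.19),(38,38,50))
for k in sys.argv[3:] or B:
    q,d=B[k]
    for n,v in dict(top=[T],side=[D]).items():
        q1,e=fit(v,q,d,thr=48,dbg=f"z{k}_{n}",pad=9);dx,dy=q1[0]-632,q1[1]-25
        print(k,n,q1.round(3),round(e,3),"shelf",round(c*dx+s*dy,1),round(-s*dx+c*dy,1),round(q1[2]-.19,3))
E
python3 m3.py
```

```text
13.1 eef [419.9  67.3 119.2] shelf x'y' -200.3 81.6 q [-0.    -0.095  0.995  0.   ] yaw 3.3326928018023616 F [ 0.5 -0.9  0.1] 0.14162993768917806
bar top [6.13767e+02 2.94970e+01 1.93000e-01] 0.387 shelf -17.1 7.9 0.003
bar side [6.16474e+02 2.66230e+01 1.93000e-01] 0.364 shelf -14.9 4.5 0.003
pl top [ 5.08169e+02  9.99370e+01 -1.05000e-01] 0.749 shelf -107.5 97.0 -0.295
pl side [4.61484e+02 7.35230e+01 9.00000e-02] 0.025 shelf -158.3 79.9 -0.1
pr top [ 4.93806e+02 -9.23540e+01 -2.50000e-02] 0.126 shelf -157.9 -89.1 -0.215
pr side [ 4.95292e+02 -9.75380e+01 -1.38000e-01] 0.534 shelf -157.4 -94.5 -0.328
```

The bar is square with the shelf (0.003 rad) and at x' ≈ -15, so it is home. Next I lower behind the left post and push.

Call:
send_rows --pt "0.85 0 -0.001 0.03 0 0 0" --pt "0.85 0 0 0.03 0 0 0" --pt "0.85 0 0 0.02 0 0 0" --pt "0.85 0 0 0.01 0 0 0" --pt "0.85 0 0 0.005 0 0 0" --pt "0.85 0 0 0 0 0 0" --pt "0.85 -0.004 0 0 0 0 0" --pt "0.85 -0.004 0 0 0 0 0" --pt "0.85 -0.004 0 0 0 0 0" --pt "0.85 -0.004 0 0 0 0 0"

```text
time_s: 14.45
eef_pos: [438.3, 69.0, 24.4]
ee_rot: [-0.0, -0.095, 0.995, -0.0]
force: [-1.5, 0.1, 2.9]
grip_width: 0.073
grip_force: 0.0
```

Call:
send_rows --pt "0.85 -0.005 0 0 0 0 0" --pt "0.85 -0.005 0 0 0 0 0" --pt "0.85 -0.005 0 0 0 0 0" --pt "0.85 -0.005 0 0 0 0 0" --pt "0.85 -0.005 0 0 0 0 0" --pt "0.85 -0.005 0 0 0 0 0" --pt "0.85 -0.005 0 0 0 0 0" --pt "0.85 -0.005 0 0 0 0 0" --pt "0.85 -0.005 0 0 0 0 0" --pt "0.85 0 0 0 0 0 0"

```text
time_s: 15.7
eef_pos: [482.8, 77.5, 24.3]
ee_rot: [0.0, -0.095, 0.995, -0.0]
force: [1.1, 0.4, 1.2]
grip_width: 0.076
grip_force: 0.0
```

```bash
python3 st.py; python3 - <<'E'
from fit import *
D=ctrl.capture("side");c,s=np.cos(.19),np.sin(.19)
q,e=fit([D],(510,84,.15),(38,38,50),thr=48,pad=9);dx,dy=q[:2]-[632,25];print(q.round(3),e.round(3),c*dx+s*dy,-s*dx+c*dy)
save(D,"s7",(235,130,415,265),4)
E
```

```text
15.7 eef [482.8  77.5  24.3] shelf x'y' -136.6 79.8 q [ 0.    -0.095  0.995 -0.   ] yaw 3.3328211623259487 F [1.1 0.4 1.2] 0.07616497465957481
[5.12423e+02 8.28900e+01 1.54000e-01] 0.509 -106.49186093764936 79.431696996523
```

View pics/s7.png

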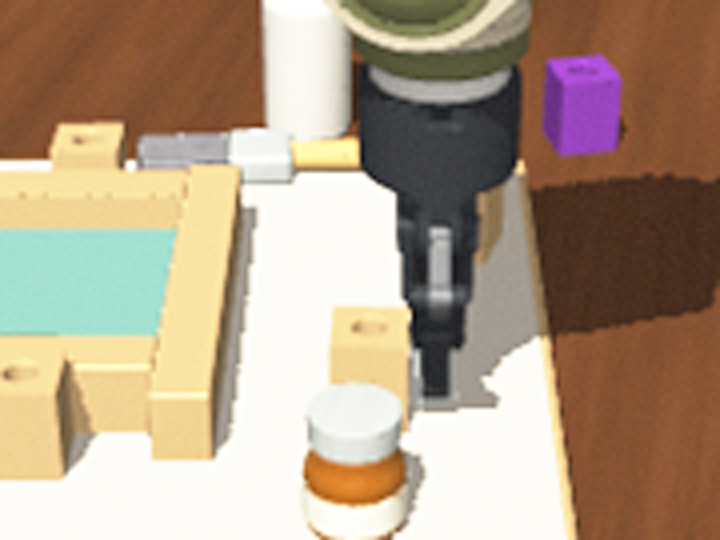

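The left post slides ahead of the fingers, upright and square at (370,360). About 57 mm remain.

Call:
send_rows --pt "0.85 -0.005 0 0 0 0 0" --pt "0.85 -0.006 0 0 0 0 0" --pt "0.85 -0.006 0 0 0 0 0" --pt "0.85 -0.006 0 0 0 0 0" --pt "0.85 -0.006 0 0 0 0 0" --pt "0.85 -0.006 0 0 0 0 0" --pt "0.85 -0.006 0 0 0 0 0" --pt "0.85 -0.005 0 0 0 0 0" --pt "0.85 -0.004 0 0 0 0 0" --pt "0.85 -0.002 0 0 0 0 0"

```text
time_s: 17.0
eef_pos: [533.5, 87.4, 24.3]
ee_rot: [-0.0, -0.096, 0.995, -0.0]
force: [-1.3, 0.1, 1.7]
grip_width: 0.076
grip_force: 0.0
```

Call:
send_rows --pt "0.85 -0.0007 0 0 0 0 0" --pt "0.85 -0.0007 0 0 0 0 0" --pt "0.85 -0.0006 0 0 0 0 0" --pt "0.85 -0.0005 0 0 0 0 0" --pt "0.85 -0.0005 0 0 0 0 0" --pt "0.85 -0.0005 0 0 0 0 0" --pt "0.85 -0.0005 0 0 0 0 0" --pt "0.85 0 0 0 0 0 0" --pt "0.85 0 0 0 0 0 0" --pt "0.85 0 0 0 0 0 0"

```text
time_s: 18.25
eef_pos: [537.2, 88.1, 24.3]
ee_rot: [0.0, -0.095, 0.995, 0.0]
force: [-1.8, -0.7, 1.3]
grip_width: 0.078
grip_force: 0.0
```

```bash
python3 st.py
```

```text
18.25 eef [537.2  88.1  24.3] shelf x'y' -81.2 79.9 q [ 0.    -0.095  0.995  0.   ] yaw 3.3328266993982854 F [-1.8 -0.7  1.3] 0.07771620724495559
```

Call:
send_rows --pt "0.85 -0.0004 0 0 0 0 0" --pt "0.85 -0.0004 0 0 0 0 0" --pt "0.85 -0.0004 0 0 0 0 0" --pt "0.85 -0.0003 0 0 0 0 0" --pt "0.85 -0.0003 0 0 0 0 0" --pt "0.85 -0.0003 0 0 0 0 0" --pt "0.85 -0.0003 0 0 0 0 0" --pt "0.85 0 0 0 0 0 0" --pt "0.85 0 0 0 0 0 0" --pt "0.85 0 0 0 0 0 0"

```text
time_s: 19.5
eef_pos: [538.7, 88.4, 24.3]
ee_rot: [-0.001, -0.095, 0.995, -0.0]
force: [-8.1, -3.4, 8.5]
grip_width: 0.078
grip_force: 0.0
```

```bash
python3 st.py; python3 -c "
from h import *
D=ctrl.capture('side');save(D,'s8',(250,165,350,240),8)"
```

```text
19.5 eef [538.7  88.4  24.3] shelf x'y' -79.7 79.9 q [-0.001 -0.095  0.995 -0.   ] yaw 3.3328721387606777 F [-8.1 -3.4  8.5] 0.0776907109371973
```

View pics/s8.png

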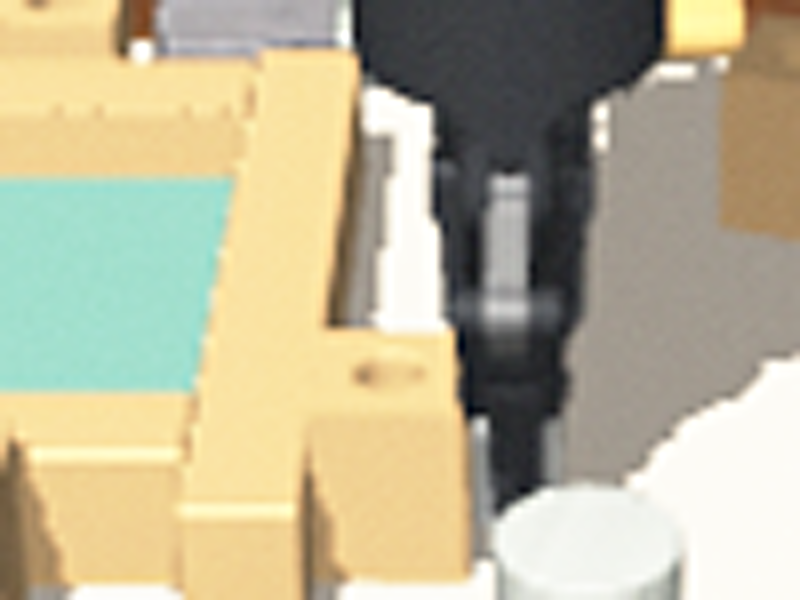

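The left post sits flat against the bar at (390,400), and contact force is 8 N. I back off, lift, and go behind the right post.

Call:
send_rows --pt "0.85 0.005 0 0 0 0 0" --pt "0.85 0.008 0 0 0 0 0" --pt "0.85 0.008 0 0 0 0 0" --pt "0.85 0 0 -0.03 0 0 0" --pt "0.85 0 0 -0.035 0 0 0" --pt "0.85 0 0 -0.03 0 0 0" --pt "0.85 0.025 -0.042 0 0 0 0" --pt "0.85 0.025 -0.043 0 0 0 0" --pt "0.85 0.025 -0.043 0 0 0 0" --pt "0.85 0.026 -0.042 0 0 0 0"

```text
time_s: 20.8
eef_pos: [451.1, -102.8, 119.3]
ee_rot: [0.0, -0.096, 0.995, -0.0]
force: [0.4, 0.2, 1.0]
grip_width: 0.073
grip_force: 0.0
```

```bash
python3 st.py; python3 m3.py 1; python3 - <<'E'
from h import *
T=ctrl.capture('top');D=ctrl.capture('side')
a=cv2.resize(np.array(T["img"])[160:260,290:390,::-1],(400,400),interpolation=3);b=cv2.resize(np.array(D["img"])[140:240,290:390,::-1],(400,400),interpolation=3)
cv2.imwrite("pics/s9.png",np.hstack([a,b]))
E
```

```text
20.8 eef [ 451.1 -102.8  119.3] shelf x'y' -201.8 -91.3 q [ 0.    -0.096  0.995 -0.   ] yaw 3.332970078453313 F [0.4 0.2 1. ] 0.07303279078539986
bar top [6.13874e+02 2.98400e+01 1.89000e-01] 0.438 shelf -16.9 8.2 -0.001
bar side [6.15878e+02 2.72840e+01 1.94000e-01] 0.479 shelf -15.4 5.3 0.004
pl top [ 5.99800e+02  1.01983e+02 -3.99000e-01] 0.688 shelf -17.1 81.7 -0.589
pl side [ 5.97034e+02  1.14956e+02 -4.67000e-01] 0.468 shelf -17.3 94.9 -0.657
pr top [ 5.10094e+02 -7.52680e+01  3.10000e-01] 0.699 shelf -138.6 -75.4 0.12
pr side [ 4.9513e+02 -9.7954e+01 -1.3900e-01] 0.534 shelf -157.6 -94.9 -0.329
```

I have now viewed 11 pictures, one over the limit of 10, so I won't view any more and will work from numbers only. Lowering behind the right post and pushing.

Call:
send_rows --pt "0.85 0 0.001 0.03 0 0 0" --pt "0.85 0 0 0.03 0 0 0" --pt "0.85 0 0 0.02 0 0 0" --pt "0.85 0 0 0.01 0 0 0" --pt "0.85 0 0 0.005 0 0 0" --pt "0.85 0 0 0 0 0 0" --pt "0.85 -0.004 0 0 0 0 0" --pt "0.85 -0.004 0 0 0 0 0" --pt "0.85 -0.004 0 0 0 0 0" --pt "0.85 -0.004 0 0 0 0 0"

```text
time_s: 22.25
eef_pos: [467.9, -97.5, 24.4]
ee_rot: [0.0, -0.095, 0.995, -0.0]
force: [-0.4, -0.2, 0.1]
grip_width: 0.077
grip_force: 0.0
```

Call:
send_rows --pt "0.85 -0.004 0 0 0 0 0" --pt "0.85 -0.004 0 0 0 0 0" --pt "0.85 -0.004 0 0 0 0 0" --pt "0.85 -0.005 0 0 0 0 0" --pt "0.85 -0.005 0 0 0 0 0" --pt "0.85 -0.005 0 0 0 0 0" --pt "0.85 -0.005 0 0 0 0 0" --pt "0.85 -0.005 0 0 0 0 0" --pt "0.85 -0.005 0 0 0 0 0" --pt "0.85 0 0 0 0 0 0"

```text
time_s: 23.5
eef_pos: [509.2, -89.4, 24.2]
ee_rot: [0.0, -0.096, 0.995, -0.0]
force: [-0.3, 0.3, 0.7]
grip_width: 0.075
grip_force: 0.0
```

```bash
python3 st.py; python3 - <<'E'
from fit import *
D=ctrl.capture("side");T=ctrl.capture("top");c,s=np.cos(.19),np.sin(.19)
for v in(T,D):
    q,e=fit([v],(545,-84,.19),(38,38,50),thr=60,pad=6);dx,dy=q[:2]-[632,25];print(q.round(3),e.round(3),c*dx+s*dy,-s*dx+c*dy,q[2]-.19)
    print([(d["point"],at(v,*d["point"],16),round(d["score"],2)) for d in ctrl.landmark_of("post_right",v)[:4]])
E
```

```text
23.5 eef [509.2 -89.4  24.2] shelf x'y' -142.2 -89.2 q [ 0.    -0.096  0.995 -0.   ] yaw 3.3330537794662742 F [-0.3  0.3  0.7] 0.07512559101048887
[ 5.33024e+02 -6.82350e+01  4.12000e-01] 0.585 -114.80296063863905 -72.86463157245964 0.22188413206228574
[([431.6, 240.8], array([ 442. , -265.3]), 0.73), ([262.8, 222.7], array([502. , 183.7]), 0.49), ([384.4, 289.9], array([ 316.9, -134.3]), 0.47)]
[ 5.39121e+02 -8.38540e+01  1.51000e-01] 0.303 -111.76579468578333 -89.3541521979434 -0.03941002486174641
[([378.2, 166.7], array([ 444. , -230.3]), 0.74), ([430.3, 192.5], array([ 313.5, -121. ]), 0.6), ([330.4, 193.0], array([536.4, -74.5]), 0.59)]
```

The side fit puts the right post at x' -112, y' -89, nearly square. I push on about 62 mm, slowing near the end.

Call:
send_rows --pt "0.85 -0.005 0 0 0 0 0" --pt "0.85 -0.006 0 0 0 0 0" --pt "0.85 -0.006 0 0 0 0 0" --pt "0.85 -0.006 0 0 0 0 0" --pt "0.85 -0.006 0 0 0 0 0" --pt "0.85 -0.006 0 0 0 0 0" --pt "0.85 -0.006 0 0 0 0 0" --pt "0.85 -0.006 0 0 0 0 0" --pt "0.85 -0.005 0 0 0 0 0" --pt "0.85 -0.003 0 0 0 0 0"

```text
time_s: 24.95
eef_pos: [563.1, -79.0, 24.3]
ee_rot: [0.0, -0.096, 0.995, -0.0]
force: [-1.2, 0.6, 0.5]
grip_width: 0.076
grip_force: 0.0
```

Call:
send_rows --pt "0.85 -0.001 0 0 0 0 0" --pt "0.85 -0.0008 0 0 0 0 0" --pt "0.85 -0.0007 0 0 0 0 0" --pt "0.85 -0.0006 0 0 0 0 0" --pt "0.85 -0.0005 0 0 0 0 0" --pt "0.85 -0.0005 0 0 0 0 0" --pt "0.85 -0.0004 0 0 0 0 0" --pt "0.85 0 0 0 0 0 0" --pt "0.85 0 0 0 0 0 0" --pt "0.85 0 0 0 0 0 0"

```text
time_s: 26.2
eef_pos: [567.3, -78.2, 24.3]
ee_rot: [-0.0, -0.095, 0.995, 0.0]
force: [-0.8, -1.0, 1.5]
grip_width: 0.076
grip_force: 0.0
```

```bash
python3 st.py
```

```text
26.2 eef [567.3 -78.2  24.3] shelf x'y' -83.1 -89.1 q [-0.    -0.095  0.995  0.   ] yaw 3.3328034752544746 F [-0.8 -1.   1.5] 0.07570694859288073
```

Call:
send_rows --pt "0.85 -0.0004 0 0 0 0 0" --pt "0.85 -0.0004 0 0 0 0 0" --pt "0.85 -0.0004 0 0 0 0 0" --pt "0.85 -0.0004 0 0 0 0 0" --pt "0.85 -0.0004 0 0 0 0 0" --pt "0.85 -0.0003 0 0 0 0 0" --pt "0.85 -0.0002 0 0 0 0 0" --pt "0.85 0 0 0 0 0 0" --pt "0.85 0 0 0 0 0 0" --pt "0.85 0 0 0 0 0 0"

```text
time_s: 27.45
eef_pos: [569.6, -77.9, 24.3]
ee_rot: [-0.0, -0.095, 0.995, -0.0]
force: [-6.1, -3.2, 2.2]
grip_width: 0.075
grip_force: 0.0
```

```bash
python3 st.py
```

```text
27.45 eef [569.6 -77.9  24.3] shelf x'y' -80.7 -89.2 q [-0.    -0.095  0.995 -0.   ] yaw 3.3326922770233365 F [-6.1 -3.2  2.2] 0.07549517187198097
```

Seated: force rose from 1 to 7 N at the expected depth. I back off, lift clear, and check numerically.

Call:
send_rows --pt "0.85 0.004 0 0 0 0 0" --pt "0.85 0.01 0 0 0 0 0" --pt "0.85 0.012 0 0 0 0 0" --pt "0.85 0 0 -0.03 0 0 0" --pt "0.85 0 0 -0.04 0 0 0" --pt "0.85 0 0 -0.05 0 0 0" --pt "0.85 0.05 0 -0.03 0 0 0" --pt "0.85 0.05 0 -0.02 0 0 0" --pt "0.85 0.055 0 0 0 0 0" --pt "0.85 0.055 0 0 0 0 0"

```text
time_s: 28.7
eef_pos: [335.9, -122.4, 194.1]
ee_rot: [0.0, -0.096, 0.995, -0.0]
force: [0.7, -0.4, 0.7]
grip_width: 0.076
grip_force: 0.0
```

```bash
python3 st.py; cat > m4.py <<'E'
from fit import *
# joint silhouette of bar+posts: union XOR in both views (restricted to hulls' surroundings robot-side)
c,s=np.cos(.19),np.sin(.19)
T=ctrl.capture("top");D=ctrl.capture("side")
def w(x,y): return 632+c*x-s*y,25+s*x+c*y
for nm,p in(("top",T),("side",D)):
    X0,Y0,X1,Y1=(240,140,400,240) if nm=="top" else(240,150,350,250)
    roi=(X0,Y0,X1,Y1);h=satup(p,roi);m=((h[:,:,1]>48)&(h[:,:,0]<30)).astype(np.uint8)
    for y0 in(80,-89):
        near=np.zeros(m.shape,np.uint8);cv2.fillConvexPoly(near,hull(p,roi,(*w(-62,y0),.19),(62,66,50)).astype(np.int32),1)
        def draw(q):
            o=np.zeros(m.shape,np.uint8)
            for qq,dd in(((*w(-15.2+b[nm],6),.192),(30,240,40)),((*w(q[0],q[1]),.19+q[2]/100),(38,38,50))):
                cv2.fillConvexPoly(o,hull(p,roi,qq,dd).round().astype(np.int32),1)
            return o
        b=dict(top=-1.7,side=0.)
        f=lambda q:((draw(q)!=m)&(near>0)).sum()/1000
        x0=np.array([-49.,y0,0]);r=min((minimize(f,x0+[0,0,k],method="Nelder-Mead",options=dict(initial_simplex=x0+[0,0,k]+np.array([[0,0,0],[6,0,0],[0,6,0],[0,0,10]]),xatol=.05,fatol=.005)) for k in(-8,0,8)),key=lambda r:r.fun)
        print(nm,y0,r.x.round(1),round(r.fun,2),"nominal",round(f(x0),2))
E
python3 m4.py
python3 - <<'E'
from h import *
for n in("top","side"):
    p=ctrl.capture(n)
    for q in("left_end","right_end","dam_left","dam_right","glass","jar","front_dam","post_left","post_right"):
        z=36 if "end" in q else 16
        print(n,q,[(at(p,*d["point"],z).tolist(),round(d["score"],2)) for d in ctrl.landmark_of(q,p)[:2]])
E
```

```text
28.7 eef [ 335.9 -122.4  194.1] shelf x'y' -318.6 -88.8 q [ 0.    -0.096  0.995 -0.   ] yaw 3.333243600896264 F [ 0.7 -0.4  0.7] 0.07578310441860094
top 80 [-52.3  81.9 -10. ] 1.78 nominal 2.52
top -89 [-53.3 -83.   -2.5] 1.27 nominal 3.09
side 80 [-49.9  81.4   0.3] 0.34 nominal 0.84
side -89 [-50.9 -86.6  -0.9] 3.58 nominal 4.92
top left_end [([626.9, 109.6], 0.59)]
top right_end [([642.6, -58.4], 0.93)]
top dam_left [([680.2, 126.3], 0.86)]
top dam_right [([700.7, -40.4], 0.92)]
top glass [([691.6, 37.3], 0.82), ([713.4, -83.8], 0.42)]
top jar [([504.6, 179.4], 0.84)]
top front_dam [([616.5, 42.5], 0.63)]
top post_left [([566.9, 96.8], 0.68)]
top post_right [([440.5, -261.5], 0.67), ([599.6, -62.9], 0.6)]
side left_end [([616.2, 115.0], 0.85)]
side right_end [([647.4, -58.6], 0.97)]
side dam_left [([675.5, 119.4], 0.64), ([614.1, -176.6], 0.56)]
side dam_right [([721.6, -68.6], 0.81)]
side glass [([692.5, 28.6], 0.58)]
side jar [([502.1, 175.5], 0.91)]
side front_dam [([619.4, 25.5], 0.61), ([717.6, -71.4], 0.46)]
side post_left [([563.2, 97.1], 0.67)]
side post_right [([311.3, -121.9], 0.86), ([445.2, -239.3], 0.85)]
```

The numbers agree: both posts sit against the bar's back, and the bar is home. The hand is 180 mm up and clear of everything, so I hand in.

```bash
python3 -c "
from rig import ctrl
print(ctrl.finish_job())"
```

```text
the job is handed in; nothing more can be done
None
```

I handed the job in at about 29 s; no verdict came back, but by contact force (7–10 N) and camera fits the bar is home against both side dams and both posts sit flat on its back, though the right post's fits were poor; I viewed 11 pictures, one over the limit of 10.

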